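Drive out the filter drawer of a bench dust extractor with a pin tool

ROBOT

A 6-joint arm with a two-finger parallel gripper is mounted at the origin on a cart in front of the work surface, level with it; the furniture and walls round the work are solid. World frame = base frame: x ahead of the robot, y to its left, z up, the work surface at z = 0. Lengths are in mm, angles in rad, forces in N, time in s.
With the tool pointing down it reaches from about 350 to 875 mm from the base axis. Payload 4.2 kg.
Tool frame: the origin (TCP) lies between the finger pads; the fingertips stand 25 mm ahead of it and the grasp point (between the pads) lies 6 mm ahead of it; z points along the fingers, y is the line along which they close (so a half turn about z gives the same grasp; the last joint's range is limited). The gripper opens to 85 mm and grips with 20 to 120 N. Pads are 22 mm wide; open, the fingers measure 114 mm over their backs; the gripper's body (76 mm by 85 mm) begins 54 mm behind the grasp point. The pads swing forward as they close: fully open they stand 13 mm farther back than shut.
Start: joints at [-1.015, 0.385, 0.008, 0, -1.194, -0.259], TCP at [182.804, -597.647, 256.312] pointing down, gripper open.
Joint ranges: [-3.14, 3.14], [-1.21, 2.06], [-1.07, 1.41], [-3.16, 2.05], [-2.99, -0.16], [-3.1, 3.1]. Speed limits (rad/s): [2.79, 2.79, 3.14, 3.14, 3.14, 3.14].

INTERFACE

Orientations are given as a unit quaternion [x, y, z, w].
In Python, from bench import arm gives the robot as it stands.
- The arm moves only by the shell command python3 -m pendant 'ROWS'. ROWS is JSON, a list of rows, each a list of 7 numbers: the shift along the tool's x, y, z in m, then the turn, a rotation vector about the tool's x, y, z in degrees, then the finger opening in m, from 0 to 0.0854. In form: [[x, y, z, wx, wy, wz, fingers], ...]. A call has 1 to 12 rows; each row shifts and turns the commanded pose from where the row before left it, along the tool's axes as they then stand; what a row does not reach is not made up. A row lasts 1/10 s, in which the tool goes at most 50 mm and 8.59 degrees, less where a joint would pass 70% of its speed; a pose out of reach is approached as far as the arm can. A call is refused whole if a number of a shift passes 0.05 or a number of a turn 8.59, either way. A call with a gripper value outside its range is refused whole. The fingers move at their own pace and stop on an object; the grip force is fixed at half the most. Time passes only in rows, so rows that do not move let the fingers close. It gives the time, the measured TCP pose, the force, the opening and the grip force at its end, in the units of the state.
- arm.read_state(): the state, without advancing time (a new reading comes with each control period).
- arm.get_image(name): name is "side" or "top"; returns a dict with "image" (384x512x3 uint8, red, green, blue), "fx", "fy", "cx", "cy" (pixels), "xyz" and "rotation" of the camera in the world. Camera axes: x right, y down, z forward; pixel columns grow to the right and rows downward; lengths in mm; the calibration is good to about 2 mm. A picture is of the moment at which its call begins. There is no depth.
- arm.job_done(): hands the job in; it is judged then, once.
The state is a dict: "clock": time; "joints": joint angles; "joint_vel": joint speeds; "joint_efforts": joint torques, N m; "position": TCP position; "ee_rot": TCP orientation; "contact_force": force on the tool from outside, world axes, zero at the start; "wrist_torque": the same for the moment, N m; "gripper_width": finger opening in mm; "grasp_force": force on a finger pad.
Only numpy, scipy, OpenCV 4.12 (cv2) and the standard library are available. Lean on these libraries where they do the work, as an engineer would, in place of code of your own. Each camera call takes 0.05 s, during which the arm holds its last target. There are 200 camera calls.

TASK

Open the filter drawer of the small blue dust extractor: take the red-handled pin tool from its wooden stand, reach through the slot in the extractor's lid, feel for the recessed release hidden below it, and, holding the release down with the pin, push the drawer out to its stop. Then put the pin tool back in its stand, upright and all the way in, touch the extractor with nothing but the pin, and leave the two jars and the red pliers where they are.

Things in the scene. Friction and masses are not known exactly. Their poses are not given: they have to be found in the camera images.
- extractor: Blue dust extractor fixed to the bench, 110 (x) x 190 (y) x 62 mm high, orange drawer front flush in its +y end, 40 mm hose stub on its +x side (to x = +89 mm, lower than the lid). Origin: centre of the underside; z up. Its 5 mm lid has a slot 12 mm wide on the line x = 0 from y = -70 to +60 mm, open to the drawer's top strip: at z = 51.5 mm between y = -67 and -13, 53 mm elsewhere.
- search_mid (a point): Point on the extractor at x = 0, y = -40, z = 51.5 mm (axes as the extractor's): on the strip's surface, 10.5 mm below the lid's top. The strip is rigid but for one well, 14 mm (x) by 18 mm (y), carried by the drawer. While the drawer is shut the well's centre lies anywhere from 18 mm before to 18 mm beyond this point along y; it differs each time and is not measured.
- lid_slot (a point): Centre of the slot at the lid's upper face (x = 0, y = -5, z = 62 mm on the extractor; same axes). Below it, in the drawer's well, the flat top of the black spring release lies 4 mm under the strip (z = 47.5 mm): about 2.5 N starts it, 5.5 N takes it down its full 6 mm to a hard stop at z = 41.5 mm.
- filter_drawer (a joint): How far the drawer stands out along the extractor's +y, m: 0 shut, 0.070 at its stop. No handle. The pin, down in the well, pushes on the well's wall and takes the drawer along; it slides with about 2 N. A toothed catch locks it (with a few mm of play) anywhere on the way unless the release is held down at least 5 of its 6 mm, so keep it down all the way.
- pin_tool: Loose pin tool, 50 g, standing upright in the stand at first: round steel shank 6 mm in diameter and 45 mm long, above it a square red handle 14 x 14 x 55 mm, 100 mm in all. Origin: the tip of the shank; z runs up along the tool to the handle; x and y are square to the handle's faces.
- pin_stand: Wooden block fixed to the bench, 60 x 60 x 52 mm high, origin at the centre of the underside. In the middle of its top is an upright hole 10 mm in diameter and 47 mm deep with a chamfered mouth; the pin tool's shank stands in it and the handle's shoulder rests on the block's top, the tip then 7 mm above the origin.
- flux_jar: White jar with a blue cap, 53 mm across, 58 mm high, behind the extractor; a bystander. Origin at the centre of its underside.
- solution_jar: Pale jar with a light blue knob, 80 mm across, 112 mm high, on the back left beyond the extractor; a bystander. Origin at the centre of its underside.
- pliers_red: Red-handled pliers lying flat, 38 x 132 x 10 mm, behind and right of the extractor; a bystander. Origin at the centre of the underside.

How it is judged (in metres and radians):
On the way:
1. the drawer is on its way out, driven by the pin tool in the extractor (value of joint filter_drawer between 0.015 and 0.06 m and contact force between pin_tool and extractor above 0.5 N), for 0.1 s.
At the end, for the whole second after the job is handed in: The filter drawer stands out by more than 62 of its 70 mm; the pin tool stands upright (within 0.1 rad) and at rest in the stand's hole, its tip within 6 mm of the hole's axis and within 4 mm of fully down (value of joint filter_drawer above 0.062 m and horizontal distance between pin_tool and pin_stand below 0.006 m and z of pin_tool in the frame of pin_stand below 0.011 m and angle between pin_tool's own z axis and vertical below 0.1 rad and linear speed of pin_tool below 0.02 m/s); the robot touches nothing.
It fails at once if the fingers or the arm press on the extractor with more than 8 N; only the pin tool may work on it (contact force between any of the fingers, the arm and extractor above 8 N).
It fails at once if the flux jar is pushed more than 30 mm or tipped (distance of flux_jar from where it was at the start of the episode above 0.03 m or angle between flux_jar's own z axis and vertical above 0.5 rad).
It fails at once if the solution jar is pushed more than 30 mm or tipped (distance of solution_jar from where it was at the start of the episode above 0.03 m or angle between solution_jar's own z axis and vertical above 0.5 rad).
It fails at once if the pliers are pushed more than 30 mm (distance of pliers_red from where it was at the start of the episode above 0.03 m).
It also fails if it takes over 54 s, if anything falls off the work surface, if the arm or the gripper's body presses on something with over 40 N, if the wrist force passes 120 N, or if a joint passes its speed limit or range.

## Working session

There is one attempt and no reset: what is moved stays moved. The work goes in short steps, Python scripts to look and compute and a shell command to move; the robot and the scene stay as the last step left them, time stands still between calls to the robot, and variables do not carry over. Pictures are saved under pics/ and viewed, at most 14 in all, crops included, and the job is handed in when it is done.

```bash
mkdir -p pics; ls
python3 - <<'E'
from bench import arm
import cv2,pickle
for n in("top","side"):
    d=arm.get_image(n);pickle.dump(d,open(f"{n}.pkl","wb"))
    cv2.imwrite(f"pics/{n}0.png",d["image"][:,:,::-1]);print(n,d["fx"],d["fy"],d["cx"],d["cy"],d["xyz"],d["rotation"])
print(arm.read_state())
E
```

```text
pics
top 484.5607013082643 484.5607013082643 261.8491858976235 189.86780210386056 [ 284.34815556   46.38878214 1575.73002855] [-0.69481855  0.71136584 -0.07607461  0.07347438]
side 380.3241164041687 380.3241164041687 254.83227693098257 190.49812886148868 [ 419.07671908 -882.34293916  655.55332557] [ 0.87022916 -0.08144108  0.04941877 -0.4833491 ]
{'clock': 0.1, 'joints': array([-1.01543819e+00,  3.85522658e-01,  6.73673133e-03, -4.07761949e-04,
       -1.19399504e+00, -2.58566683e-01]), 'joint_vel': array([ 0.00185557, -0.00173012,  0.00209141,  0.00164395, -0.0002571 ,
       -0.00081625]), 'joint_efforts': array([-1.08244181e-03, -3.93319952e+01,  1.88928866e+01,  4.19796199e+00,
       -2.57013860e-03,  6.53332791e-06]), 'position': array([ 182.63607045, -597.22332643,  255.29892142]), 'ee_rot': array([-1.47777225e-01,  9.89020157e-01,  9.86281806e-04, -2.18754501e-04]), 'contact_force': array([ 0.18728872, -0.19308868,  0.38158136]), 'wrist_torque': array([0.06568765, 0.0708516 , 0.02457536]), 'grasp_force': 0.0, 'gripper_width': 85.19890216933855}
```

View pics/top0.png

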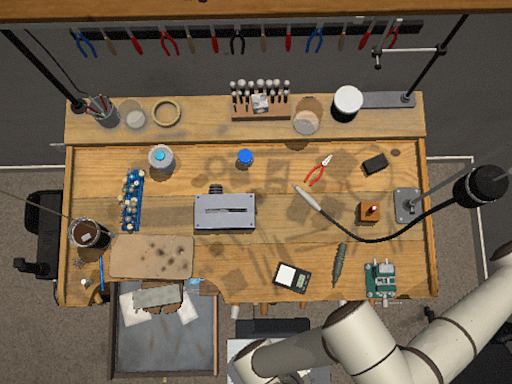

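View pics/side0.png

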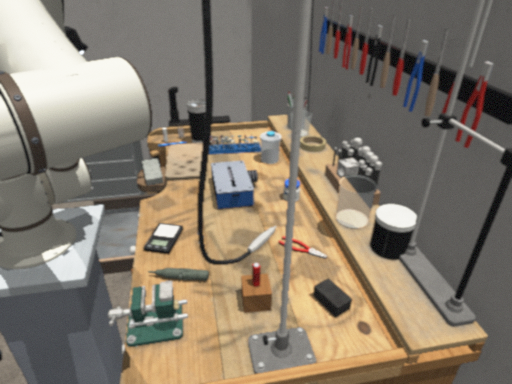

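The top view shows the extractor's lid at about (224,211) with the hose stub up (+x), so its +y points left. The stand with the red pin is at (370,211), and a hose/gooseneck passes between the two. Side view: stand at (256,290), extractor at (232,185).

```bash
cat > h.py <<'E'
import numpy as np,pickle,cv2
from scipy.spatial.transform import Rotation as R
def ray(d,u,v):
    q=R.from_quat(d["rotation"]) if np.ndim(d["rotation"])==1 else R.from_matrix(d["rotation"])
    return np.array(d["xyz"]),q.apply([(u-d["cx"])/d["fx"],(v-d["cy"])/d["fy"],1.])
def plane(d,u,v,z):
    o,r=ray(d,u,v);return o+r*(z-o[2])/r[2]
def proj(d,p):
    q=R.from_quat(d["rotation"]);c=q.inv().apply(np.array(p)-d["xyz"]);return c[:2]/c[2]*d["fx"]+[d["cx"],d["cy"]]
def tri(d1,p1,d2,p2):
    o1,r1=ray(d1,*p1);o2,r2=ray(d2,*p2)
    s=np.linalg.lstsq(np.c_[r1,-r2],o2-o1,rcond=None)[0];a=o1+s[0]*r1;b=o2+s[1]*r2
    return (a+b)/2,np.linalg.norm(a-b)
def load(n):return pickle.load(open(n+".pkl","rb"))
E
python3 - <<'E'
from h import *
T=load("top");S=load("side")
it=T["image"];cs=cv2.resize(it[170:260,180:420],None,fx=3.3,fy=3.3,interpolation=cv2.INTER_CUBIC)
ss=cv2.resize(S["image"][140:320,195:345],None,fx=3.3,fy=3.3,interpolation=cv2.INTER_CUBIC)[:,:,::-1]
cv2.imwrite("pics/tc.png",cs[:,:,::-1]);cv2.imwrite("pics/sc.png",ss)
print(plane(T,224,211,62),plane(T,370,211,52))
h=cv2.cvtColor(it,cv2.COLOR_RGB2HSV)
# lid: grey
m=((h[...,1]<70)&(h[...,2]>90)).astype(np.uint8);m[:180]=0;m[240:]=0;m[:,:185]=0;m[:,265:]=0
n,l,st,c=cv2.connectedComponentsWithStats(m);k=1+np.argmax(st[1:,4]);print(st[k],c[k])
print("rect",cv2.minAreaRect(np.argwhere(l==k)[:,::-1].astype(np.float32)))
k0=(h[...,2]<80)&(l!=k);k0[:204]=0;k0[218:]=0;k0[:,:200]=0;k0[:,250:]=0
print("slot",cv2.minAreaRect(np.argwhere(k0)[:,::-1].astype(np.float32)))
r=((h[...,0]<6)|(h[...,0]>174))&(h[...,1]>170)&(h[...,2]>60);r[:190]=0;r[225:]=0;r[:,:350]=0;r[:,390:]=0
print("pin",np.argwhere(r)[:,::-1].min(0),np.argwhere(r)[:,::-1].max(0),np.argwhere(r)[:,::-1].mean(0))
E
```

```text
[544.29385323 158.28982652  62.        ] [ 535.09608636 -306.1704377    52.        ]
[ 194  193   62   36 2051] [223.92345197 210.53876158]
rect ((224.0948486328125, 210.4140625), (34.81990051269531, 61.087547302246094), 88.40885925292969)
slot ((230.5, 210.0), (2.0, 29.0), 90.0)
pin [371 207] [376 212] [372.66666667 209.5       ]
```

View pics/tc.png

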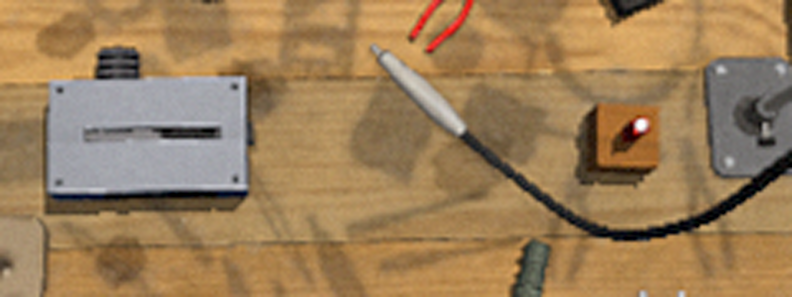

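View pics/sc.png

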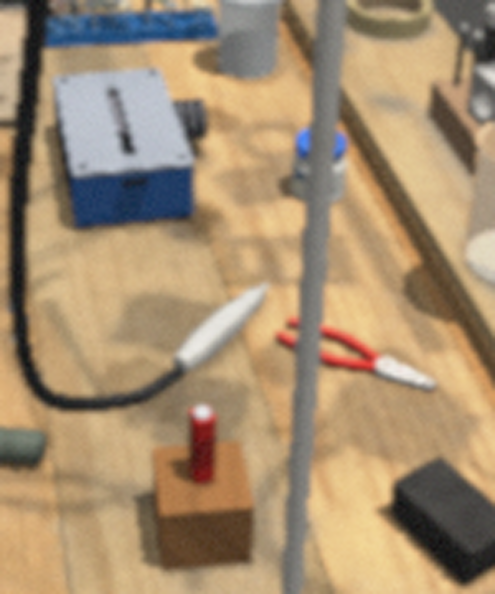

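Crops: the lid spans (48–247, 76–196) with the slot at (85–220, 133). The stand's top is at (597–658, 103–170) and the pin's white end at (641,124). In the side crop, the hose hangs left of the stand and rises at x≈20–40. I'll triangulate the hose and settle the poses.

Run:
```python
from h import *
np.set_printoptions(precision=1,suppress=True)
T=load("top");S=load("side")
t=lambda u,v:(180+u/3.3,170+v/3.3)
s=lambda u,v:(195+u/3.3,140+v/3.3)
print("tip",tri(T,t(375,48),S,s(265,287)),"tail",tri(T,t(462,132),S,s(180,365)))
print("pin top",tri(T,t(641,124),S,s(203,411)),plane(T,*t(641,124),107),plane(S,*s(203,411),107))
for c in[(597,103),(658,103),(658,170),(595,170)]:print("stand",plane(T,*t(*c),52))
for c in[(153,455),(237,447),(252,506),(158,518)]:print("standS",plane(S,*s(*c),52))
for c in[(48,81),(246,75),(247,189),(48,196)]:print("lid",plane(T,*t(*c),62))
for c in[(55,78),(155,70),(192,162),(68,175)]:print("lidS",plane(S,*s(*c),62))
for c in[(85,133),(221,132)]:print("slot",plane(T,*t(*c),62))
for c in[(112,88),(128,150)]:print("slotS",plane(S,*s(*c),62))
# hose: along each top ray, project to side at heights, report darkness
hs=cv2.cvtColor(S["image"],cv2.COLOR_RGB2HSV)[...,2]
for c in[(500,170),(540,208),(580,230),(620,237),(660,233),(700,217),(740,192),(780,160)]:
    b=[]
    for z in range(0,900,4):
        p=plane(T,*t(*c),z);u=proj(S,p)
        if 0<=u[0]<511 and 0<=u[1]<383: b.append((hs[int(u[1]+.5),int(u[0]+.5)],z,*p[:2].round(),*u.round()))
    b.sort();print(c,[tuple(map(int,x)) for x in b[:4]])
```

```text
tip (array([637.1, -68.9,  14.7]), np.float64(2.901249913145374)) tail (array([ 549.8, -151.9,   13.6]), np.float64(2.5503199269914734))
pin top (array([ 536.9, -306.7,  109.7]), np.float64(1.8449981890056533)) [ 536.4 -307.3  107. ] [ 538.4 -303.7  107. ]
stand [ 567.5 -279.3   52. ]
stand [ 566.1 -338.5   52. ]
stand [ 500.6 -333.6   52. ]
stand [ 502.1 -273.    52. ]
standS [ 509.5 -281.    52. ]
standS [ 566.1 -284.    52. ]
standS [ 564.2 -336.7   52. ]
standS [ 503.9 -335.6   52. ]
lid [599.7 251.8  62. ]
lid [601.1  60.4  62. ]
lid [490.2  61.7  62. ]
lid [487.9 251.2  62. ]
lidS [495.  246.5  62. ]
lidS [597.1 246.   62. ]
lidS [601.   63.2  62. ]
lidS [488.9  61.2  62. ]
slot [547.9 216.   62. ]
slot [545.8  85.5  62. ]
slotS [548.7 215.3  62. ]
slotS [547.3  94.2  62. ]
(500, 170) [(24, 328, 464, -140, 208, 137), (24, 348, 461, -137, 206, 128), (26, 336, 463, -139, 207, 134), (27, 332, 464, -140, 207, 136)]
(540, 208) [(23, 248, 443, -184, 202, 182), (28, 252, 443, -183, 201, 180), (32, 244, 444, -185, 202, 183), (32, 260, 442, -182, 201, 176)]
(580, 230) [(25, 180, 431, -230, 200, 221), (25, 440, 404, -178, 173, 92), (29, 92, 441, -247, 207, 258), (29, 176, 432, -230, 200, 223)]
(620, 237) [(19, 420, 400, -211, 172, 108), (19, 424, 400, -210, 172, 106), (22, 404, 402, -214, 174, 117), (24, 412, 401, -212, 173, 113)]
(660, 233) [(17, 432, 401, -237, 172, 107), (23, 428, 402, -238, 173, 109), (24, 420, 402, -240, 174, 114), (24, 452, 399, -232, 170, 94)]
(700, 217) [(27, 260, 431, -313, 200, 212), (29, 264, 431, -312, 200, 210), (30, 256, 432, -315, 200, 214), (30, 272, 430, -310, 199, 206)]
(740, 192) [(20, 420, 431, -300, 192, 126), (20, 436, 429, -295, 190, 116), (21, 408, 432, -304, 194, 134), (21, 412, 432, -303, 193, 131)]
(780, 160) [(23, 440, 451, -325, 205, 119), (28, 420, 454, -331, 208, 133), (28, 436, 451, -326, 206, 122), (32, 428, 452, -329, 207, 127)]
```

Run:
```python
from h import *
T=load("top");S=load("side")
ht=cv2.cvtColor(T["image"],cv2.COLOR_RGB2HSV)[...,2].astype(float)
hs=S["image"].max(2).astype(float)
# hose centre per side row, following column ~206
for v in range(2,262,13):
    seg=hs[v,192:222];u=192+np.average(np.arange(30),weights=np.clip(80-seg,0.01,None))
    o,r=ray(S,u,v);L=[]
    for k in np.arange(350,1300,3):
        p=o+r*k
        q=proj(T,p)
        if 300<q[0]<500 and 150<q[1]<255 and p[2]>-10:
            L.append((ht[int(q[1]+.5),int(q[0]+.5)],k,p.round(),q.round()))
    # clusters of dark
    out=[];last=-99
    for a,k,p,q in L:
        if a<50:
            if k-last>12: out.append((p.astype(int).tolist(),q.astype(int).tolist()))
            last=k
    print(round(u),v,out)
```

```text
205 2 [([454, -412, 610], [485, 203])]
206 15 [([454, -416, 597], [484, 204]), ([459, -350, 589], [451, 203]), ([465, -265, 578], [408, 202])]
207 28 [([454, -414, 584], [480, 205]), ([459, -349, 574], [447, 205]), ([465, -268, 561], [407, 204])]
207 41 [([454, -409, 569], [475, 207]), ([459, -349, 558], [444, 206]), ([464, -282, 545], [411, 206]), ([472, -174, 525], [359, 205])]
208 54 [([454, -408, 554], [471, 208]), ([459, -348, 541], [441, 208]), ([461, -311, 533], [423, 207]), ([463, -286, 527], [410, 207])]
208 67 [([458, -348, 524], [439, 209]), ([460, -318, 516], [423, 209]), ([469, -207, 489], [371, 209]), ([470, -182, 483], [359, 209])]
209 80 [([458, -346, 505], [434, 211]), ([468, -213, 468], [371, 211]), ([470, -185, 460], [359, 211]), ([476, -101, 437], [321, 210])]
209 93 [([457, -349, 488], [433, 212]), ([460, -308, 475], [413, 213]), ([473, -112, 413], [324, 213])]
209 106 [([456, -347, 468], [429, 214]), ([466, -195, 415], [359, 215]), ([472, -117, 388], [325, 215])]
204 119 [([448, -333, 443], [420, 219]), ([454, -221, 400], [369, 221]), ([459, -137, 368], [333, 221])]
200 132 [([441, -325, 419], [414, 224]), ([448, -161, 350], [341, 227])]
206 145 [([448, -354, 410], [424, 221]), ([449, -337, 402], [417, 222]), ([458, -158, 319], [338, 224])]
205 158 [([438, -474, 449], [482, 222]), ([445, -336, 380], [413, 224]), ([453, -168, 295], [340, 227])]
203 171 [([441, -333, 355], [409, 227]), ([447, -187, 275], [346, 230])]
202 184 [([437, -373, 354], [425, 229]), ([438, -328, 327], [405, 230]), ([443, -201, 252], [350, 233])]
201 197 [([435, -329, 302], [402, 232]), ([439, -214, 229], [353, 235])]
200 210 [([431, -323, 271], [397, 235]), ([433, -235, 211], [360, 238])]
200 223 [([429, -322, 243], [394, 237]), ([431, -249, 189], [363, 239])]
201 236 [([429, -323, 214], [391, 238])]
202 249 [([430, -324, 183], [389, 239])]
```

```bash
python3 -c "
import cv2
a=cv2.imread('pics/top0.png')[120:330,290:512]
b=cv2.imread('pics/side0.png')[0:300,130:330]
cv2.imwrite('pics/both.png',cv2.hconcat([cv2.resize(a,(440,416)),cv2.resize(b[:,:],(277,416))]))"
```

```text
(no output)
```

View pics/both.png

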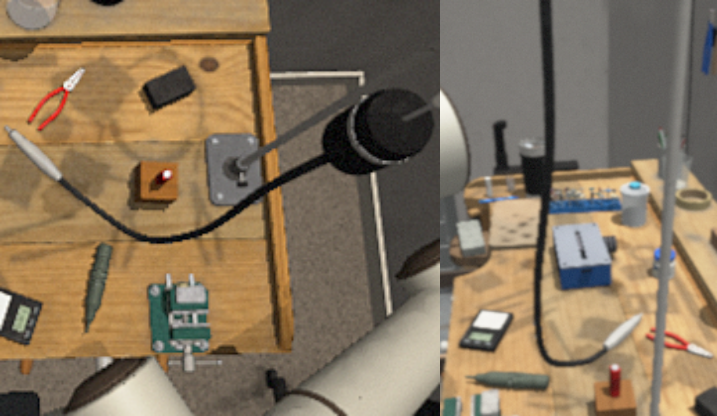

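The hose rises near (430,-324), z 180–400. I'll retract, swing past it on the inside (r≈420), and approach the stand from the extractor's side. First I'll square the tool (tool x = −X, y = +Y, z down).

```bash
python3 -m pendant '[[0,0,0,0,0,8.5,0.0854],[0,0,0,0,0,8.5,0.0854],[0.012,0.04,-0.01,0,0,0,0.0854],[0.012,0.04,-0.01,0,0,0,0.0854],[0.012,0.04,-0.01,0,0,0,0.0854],[0.012,0.04,-0.01,0,0,0,0.0854],[0.012,0.04,-0.01,0,0,0,0.0854],[-0.04,0.02,0,0,0,0,0.0854],[-0.04,0.02,0,0,0,0,0.0854],[-0.04,0.02,0,0,0,0,0.0854]]'
```

```text
clock: 1.1
position: [243.4, -336.4, 306.7]
ee_rot: [0.0, 1.0, -0.0, 0.001]
contact_force: [1.1, -0.6, 0.1]
gripper_width: 85.3
grasp_force: 0.0
```

```bash
python3 -m pendant '[[-0.036,0.036,0,0,0,0,0.0854],[-0.036,0.036,0,0,0,0,0.0854],[-0.036,0.036,0,0,0,0,0.0854],[-0.016,0.042,0,0,0,0,0.0854],[-0.016,0.042,0,0,0,0,0.0854],[-0.016,0.042,0,0,0,0,0.0854],[-0.045,-0.01,0,0,0,0,0.0854],[-0.045,-0.01,0,0,0,0,0.0854],[-0.046,-0.01,0,0,0,0,0.0854],[0,0,0.03,0,0,0,0.0854],[0,0,0,0,0,0,0.0854]]'
python3 - <<'E'
from bench import arm
import cv2
a=arm.get_image("side")["image"][:,:,::-1]
cv2.imwrite("pics/s1.png",a);print(arm.read_state()["joints"],arm.read_state()["joint_efforts"])
E
```

```text
clock: 2.2
position: [531.2, -135.1, 271.1]
ee_rot: [0.001, 1.0, 0.001, -0.005]
contact_force: [-0.8, 0.1, 0.3]
gripper_width: 84.9
grasp_force: 0.0
[ 4.56962725e-02  2.45371079e-01 -1.48916907e-01 -5.71598975e-04
 -1.18334920e+00 -1.61650808e+00] [ 3.68604809e-02 -3.01567483e+01  1.82832921e+01  3.93500715e+00
  6.69292244e-02  7.33276120e-04]
```

View pics/s1.png

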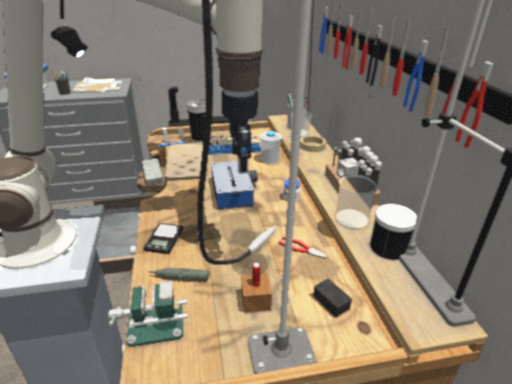

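The side view shows the gripper hanging from a vertical link in the clear, behind the hose at column 205. The stand and pin are undisturbed. Next I slide towards the stand in two steps.

```bash
python3 -m pendant '[[0,-0.03,0,0,0,0,0.0854],[0,-0.03,0,0,0,0,0.0854],[0,-0.03,0,0,0,0,0.0854],[0,0,0,0,0,0,0.0854]]'; python3 -c "
from bench import arm;print(arm.read_state()['joint_efforts'])"; python3 -m pendant '[[-0.002,-0.03,0,0,0,0,0.0854],[-0.002,-0.03,0,0,0,0,0.0854],[0,-0.02,0,0,0,0,0.0854],[0,0,0,0,0,0,0.0854],[0,0,0,0,0,0,0.0854],[0,0,0,0,0,0,0.0854]]'
python3 - <<'E'
from bench import arm
import cv2,numpy as np,pickle
s=arm.read_state();print(s["joint_efforts"],s["position"],s["contact_force"])
d=arm.get_image("top");pickle.dump(d,open("t2.pkl","wb"));e=arm.get_image("side")
a=cv2.resize(d["image"][120:280,290:490],(500,400));b=cv2.resize(e["image"][0:330,150:350],(242,400))
cv2.imwrite("pics/s2.png",cv2.hconcat([a,b])[:,:,::-1])
E
```

```text
clock: 2.65
position: [532.1, -228.1, 278.1]
ee_rot: [0.002, 1.0, -0.001, 0.001]
contact_force: [-1.3, 0.9, 0.5]
gripper_width: 85.4
grasp_force: 0.0
[-7.62512460e-01 -3.38190007e+01  1.92090744e+01  4.35335755e+00
  1.84752146e-02  1.63775682e-01]
clock: 3.25
position: [536.7, -304.5, 277.2]
ee_rot: [-0.001, 1.0, -0.0, 0.0]
contact_force: [0.3, 0.5, 0.4]
gripper_width: 85.7
grasp_force: 0.0
[-3.21561629e-01 -3.79544127e+01  1.91526264e+01  4.25986335e+00
 -4.74743028e-04 -2.98438383e-03] [ 536.69206558 -304.50399689  277.22841619] [0.29811513 0.54122295 0.37452174]
```

View pics/s2.png

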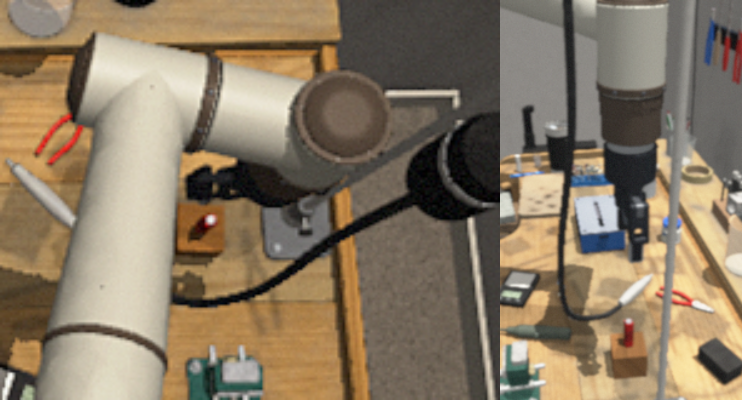

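Top crop: the pin at (205,222) has the open gripper at (215,185) high above it, and the arm clears the hose. Before descending I'll check the grey lamp post.

Run:
```python
from h import *
T=load("top");S=load("side")
o,a=ray(T,409.7,204.8);_,b=ray(T,500,154);n1=np.cross(a,b)
p,a=ray(S,284,335);_,b=ray(S,302,5);n2=np.cross(a,b)
d=np.cross(n1,n2);d/=d[2]
x=np.linalg.solve(np.array([n1,n2,[0,0,1]]),[n1@o,n2@p,0])
for z in(0,200,400,600):print((x+d*z).round())
print(plane(T,428,166,500),plane(T,428,166,400),plane(T,415,155,450))
```

```text
[ 562. -452.    0.]
[ 559. -451.  200.]
[ 557. -451.  400.]
[ 554. -450.  600.]
[ 562.80936387 -343.07788368  500.        ] [ 588.69515315 -379.28275438  400.        ] [ 603.89147809 -332.41545402  450.        ]
```

```bash
python3 -m pendant '[[0,-0.002,0.03,0,0,0,0.0854],[0,0,0.035,0,0,0,0.0854],[0,0,0.035,0,0,0,0.0854],[0,0,0.035,0,0,0,0.0854],[0,0,0.03,0,0,0,0.0854],[0,0,0.02,0,0,0,0.0854],[0,0,0.004,0,0,0,0.0854],[0,0,0,0,0,0,0.0854],[0,0,0,0,0,0,0.0854]]'
python3 - <<'E'
from bench import arm
import cv2
s=arm.read_state();print(s["joint_efforts"],s["position"])
E
python3 -m pendant '[[0,0,0,0,0,0,0.03],[0,0,0,0,0,0,0.03],[0,0,0,0,0,0,0.022],[0,0,0,0,0,0,0.018],[0,0,0,0,0,0,0.014],[0,0,0,0,0,0,0.008],[0,0,0,0,0,0,0.004],[0,0,0,0,0,0,0.0],[0,0,0,0,0,0,0.0],[0,0,0,0,0,0,0.0]]'
```

```text
clock: 4.25
position: [538.0, -307.6, 88.9]
ee_rot: [-0.0, 1.0, -0.001, 0.001]
contact_force: [-0.4, -0.1, 0.3]
gripper_width: 85.5
grasp_force: 0.0
[ 1.77073397e-02 -4.16452503e+01  1.45555428e+01  3.24083894e+00
 -1.27719188e-02 -5.27707653e-04] [ 537.95589271 -307.6058926    88.89824456]
clock: 5.25
position: [536.9, -307.4, 87.5]
ee_rot: [-0.0, 1.0, 0.0, 0.0]
contact_force: [-0.9, 1.7, 3.9]
gripper_width: 13.3
grasp_force: 58.4
```

```bash
python3 -m pendant '[[0,0,-0.005,0,0,0,0],[0,0,-0.01,0,0,0,0],[0,0,-0.02,0,0,0,0],[0,0,-0.03,0,0,0,0],[0,0,-0.03,0,0,0,0],[0,0,-0.02,0,0,0,0],[0,0,-0.005,0,0,0,0],[0,0,0,0,0,0,0],[0,0,0,0,0,0,0]]'
python3 - <<'E'
from bench import arm
import cv2,pickle
s=arm.read_state();print(s["contact_force"],s["position"],s["gripper_width"])
d=arm.get_image("side")
cv2.imwrite("pics/s3.png",cv2.resize(d["image"][140:330,180:340],(480,570))[:,:,::-1])
E
```

```text
clock: 6.15
position: [536.1, -307.3, 206.0]
ee_rot: [0.0, 1.0, 0.001, -0.001]
contact_force: [-1.2, 0.4, -1.5]
gripper_width: 13.1
grasp_force: 58.4
[-1.20296118  0.40331735 -1.51444725] [ 536.05040525 -307.30777616  205.96196483] 13.080835799361221
```

View pics/s3.png

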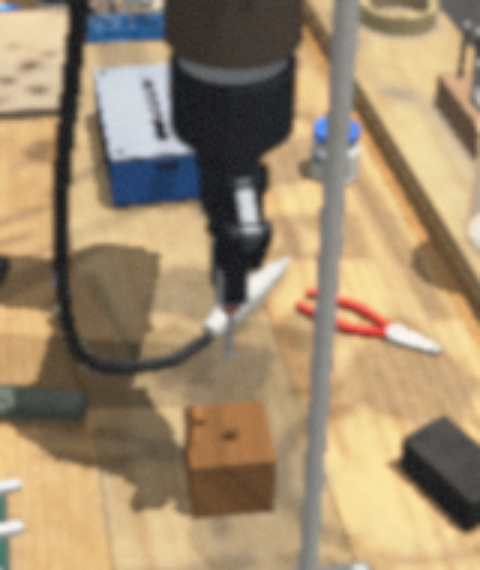

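The picture shows the pin held straight in the fingers with its tip at crop (229,356), clear of the stand, and the empty hole at (230,435). Now I go over the extractor.

```bash
python3 -c "
from h import *
S=load('side');print(plane(S,180+230/3,140+435/3,52))"; python3 -m pendant '[[0,0.03,0,0,0,0,0],[0,0.045,0,0,0,0,0],[-0.002,0.045,0,0,0,0,0],[-0.002,0.045,0,0,0,0,0],[-0.002,0.045,0,0,0,0,0],[-0.002,0.045,0,0,0,0,0],[-0.002,0.045,0.005,0,0,0,0],[0,0.045,0.01,0,0,0,0],[0,0.045,0.01,0,0,0,0],[0,0.03,0.01,0,0,0,0],[0,0.003,0.01,0,0,0,0],[0,0,0,0,0,0,0]]';python3 -m pendant '[[0,0,0,0,0,0,0],[0,0,0,0,0,0,0],[0,0,0,0,0,0,0]]'
python3 - <<'E'
from bench import arm
import cv2,pickle
s=arm.read_state();print(s["contact_force"],s["position"])
d=arm.get_image("side");pickle.dump(d,open("s4.pkl","wb"))
cv2.imwrite("pics/s4.png",cv2.resize(d["image"][120:220,190:290],(600,600),interpolation=cv2.INTER_CUBIC)[:,:,::-1])
E
```

```text
[ 538.44306072 -307.91357682   52.        ]
clock: 7.4
position: [545.2, 115.5, 159.6]
ee_rot: [-0.001, 1.0, -0.001, -0.003]
contact_force: [-0.6, 0.4, 0.2]
gripper_width: 13.5
grasp_force: 58.6
clock: 7.7
position: [547.1, 114.4, 162.9]
ee_rot: [0.001, 1.0, 0.0, 0.0]
contact_force: [0.3, -0.2, -0.3]
gripper_width: 13.7
grasp_force: 58.6
[ 0.29585814 -0.15674519 -0.31442681] [547.11886025 114.44369091 162.8545178 ]
```

View pics/s4.png

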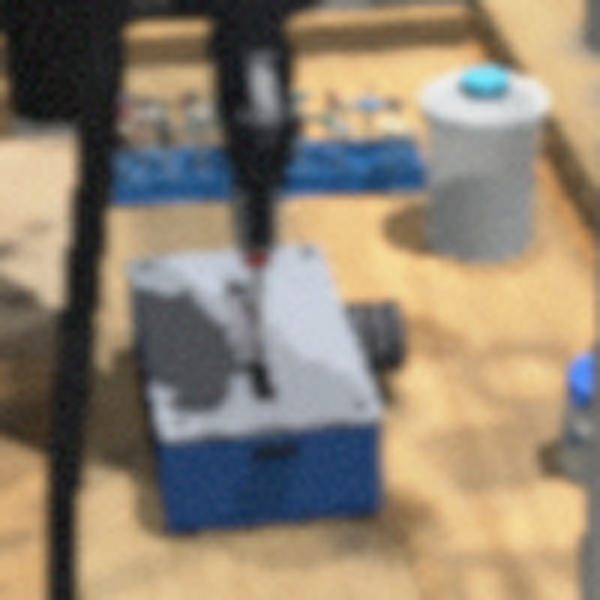

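The pin hangs over the slot: tip at crop (260,340), the slot's near end at (263,397).

Run:
```python
from h import *
d=load("s4")
f=lambda p:((proj(d,p)-[190,120])*6).round(1)
print("tip pred",f([546.5,115,82]),"handle bottom",f([546.5,115,127]),"slot near",f([546.5,81,62]),"far",f([546.5,211,62]), "land",f([546.5,115,62]))
print("px per mm x",f([547.5,115,62])-f([546.5,115,62]))
im=d["image"].astype(int)
for v in range(163,188,2): print(v,im[v,226:242].sum(1)//3)
```

```text
tip pred [254.5 338.1] handle bottom [252.3 259.2] slot near [265.  406.3] far [230.6 284. ] land [255.4 372.1]
px per mm x [ 1.9 -0.1]
163 [199 199 195 179 142  99  78  86 121 168 194 202 206 202 194 193]
165 [199 192 187 186 179 158 131 141 174 196 203 206 207 209 206 208]
167 [195 163 128 121 130 134 134 150 182 201 209 209 206 206 205 209]
169 [178 159 139 127 120 122 131 157 189 204 207 208 210 209 211 210]
171 [174 171 159 151 126 104 116 155 188 204 207 207 210 207 208 209]
173 [138 155 155 153 144 121 118 147 184 200 201 208 206 209 207 210]
175 [ 84 108 138 148 140 132 127 145 166 180 187 201 207 207 204 208]
177 [ 80  88 110 122 127 122 112 122 150 169 178 183 193 202 205 206]
179 [ 77  78  87 109 118 114  99 105 141 165 175 171 174 182 191 198]
181 [ 77  80  81  89  88  70  50  52 100 147 168 172 171 172 170 174]
183 [ 82  93 125 146 149 116  67  42  79 134 162 171 170 171 174 171]
185 [ 80 100 137 163 164 141 100  58  61  98 142 166 170 170 172 170]
187 [110 142 162 169 175 168 160 150 150 150 158 169 168 171 173 168]
```

```bash
python3 -m pendant '[[-0.0005,0.001,0.01,0,0,0,0],[0,0,0.005,0,0,0,0],[0,0,0.003,0,0,0,0],[0,0,0.002,0,0,0,0],[0,0,0.002,0,0,0,0],[0,0,0,0,0,0,0],[0,0,0,0,0,0,0]]'
```

```text
clock: 8.45
position: [547.4, 116.5, 140.4]
ee_rot: [-0.0, 1.0, 0.0, 0.0]
contact_force: [0.1, -1.7, -1.1]
gripper_width: 13.2
grasp_force: 58.6
```

```bash
python3 -m pendant '[[0,0,0,0,0,0,0]]'; python3 -m pendant '[[0,0,0.001,0,0,0,0],[0,0,0.001,0,0,0,0],[0,0,0,0,0,0,0]]';python3 -m pendant '[[0,0,0.001,0,0,0,0],[0,0,0,0,0,0,0]]'
```

```text
clock: 8.55
position: [547.4, 116.5, 140.5]
ee_rot: [-0.0, 1.0, 0.0, 0.0]
contact_force: [0.2, -0.7, -1.1]
gripper_width: 13.1
grasp_force: 58.6
clock: 8.85
position: [547.2, 116.4, 138.2]
ee_rot: [-0.0, 1.0, -0.0, -0.0]
contact_force: [-0.2, -0.3, -1.2]
gripper_width: 13.3
grasp_force: 58.6
clock: 9.05
position: [547.2, 116.4, 137.2]
ee_rot: [-0.0, 1.0, -0.0, -0.0]
contact_force: [0.9, -0.1, -0.4]
gripper_width: 12.9
grasp_force: 58.6
```

```bash
python3 -m pendant '[[0,0,0.002,0,0,0,0],[0,0,0.001,0,0,0,0],[0,0,0,0,0,0,0]]'; python3 -m pendant '[[0,0,0.001,0,0,0,0],[0,0,0,0,0,0,0]]';python3 -m pendant '[[0,0,0.001,0,0,0,0],[0,0,0,0,0,0,0]]';python3 -m pendant '[[0,0,0.001,0,0,0,0],[0,0,0,0,0,0,0]]'
```

```text
clock: 9.35
position: [547.2, 116.4, 134.0]
ee_rot: [-0.0, 1.0, -0.0, -0.0]
contact_force: [-0.2, -0.6, -0.3]
gripper_width: 13.3
grasp_force: 58.6
clock: 9.55
position: [547.3, 116.4, 133.2]
ee_rot: [-0.0, 1.0, -0.0, -0.0]
contact_force: [0.2, -0.5, 0.4]
gripper_width: 13.1
grasp_force: 58.6
clock: 9.75
position: [547.2, 116.4, 132.2]
ee_rot: [-0.0, 1.0, -0.0, -0.0]
contact_force: [-0.1, 0.5, -0.5]
gripper_width: 13.3
grasp_force: 58.6
clock: 9.95
position: [547.4, 116.5, 131.9]
ee_rot: [-0.0, 1.0, -0.0, 0.0]
contact_force: [-1.4, -0.8, 2.3]
gripper_width: 13.1
grasp_force: 59.1
```

Strip felt at TCP z≈132 (y 116.5). I'll slide along +y with light pressure.

```bash
for i in 1 2; do :; done; python3 -m pendant '[[0,0.0015,0.0005,0,0,0,0],[0,0.0015,0,0,0,0,0],[0,0,0,0,0,0,0]]'; python3 -m pendant '[[0,0.0015,0,0,0,0,0],[0,0.0015,0,0,0,0,0],[0,0,0,0,0,0,0]]';python3 -m pendant '[[0,0.0015,0,0,0,0,0],[0,0.0015,0,0,0,0,0],[0,0,0,0,0,0,0]]';python3 -m pendant '[[0,0.0015,0,0,0,0,0],[0,0.0015,0,0,0,0,0],[0,0,0,0,0,0,0]]'
```

```text
clock: 10.25
position: [547.5, 119.2, 131.8]
ee_rot: [-0.0, 1.0, -0.0, 0.0]
contact_force: [-0.8, -1.0, 4.8]
gripper_width: 13.7
grasp_force: 59.5
clock: 10.55
position: [547.8, 122.1, 131.8]
ee_rot: [-0.0, 1.0, -0.0, 0.001]
contact_force: [-0.8, -1.6, 4.7]
gripper_width: 13.3
grasp_force: 59.3
clock: 10.85
position: [547.9, 125.3, 131.7]
ee_rot: [-0.0, 1.0, -0.0, 0.001]
contact_force: [-0.4, -2.4, 6.6]
gripper_width: 13.0
grasp_force: 59.4
clock: 11.15
position: [547.9, 128.3, 131.7]
ee_rot: [-0.0, 1.0, -0.0, 0.001]
contact_force: [-0.7, -1.6, 5.0]
gripper_width: 12.9
grasp_force: 59.4
```

```bash
python3 -m pendant '[[0,0.0015,0,0,0,0,0],[0,0.0015,0,0,0,0,0],[0,0,0,0,0,0,0]]'; python3 -m pendant '[[0,0,-0.002,0,0,0,0],[0,-0.006,0,0,0,0,0],[0,-0.006,0,0,0,0,0],[0,-0.003,0,0,0,0,0],[0,0,0.002,0,0,0,0],[0,0,0,0,0,0,0]]';python3 -m pendant '[[0,-0.0015,0,0,0,0,0],[0,-0.0015,0,0,0,0,0],[0,0,0,0,0,0,0]]';python3 -m pendant '[[0,-0.0015,0,0,0,0,0],[0,-0.0015,0,0,0,0,0],[0,0,0,0,0,0,0]]'
```

```text
clock: 11.45
position: [547.9, 131.3, 131.7]
ee_rot: [-0.0, 1.0, -0.0, 0.001]
contact_force: [0.2, -2.5, 5.2]
gripper_width: 13.1
grasp_force: 59.4
clock: 12.05
position: [547.3, 115.8, 131.7]
ee_rot: [-0.0, 1.0, -0.001, -0.0]
contact_force: [-1.6, -2.3, 5.5]
gripper_width: 13.2
grasp_force: 59.4
clock: 12.35
position: [547.6, 113.8, 131.7]
ee_rot: [-0.0, 1.0, 0.0, 0.001]
contact_force: [-2.5, 1.4, 5.3]
gripper_width: 13.3
grasp_force: 59.2
clock: 12.65
position: [548.1, 111.0, 131.7]
ee_rot: [-0.0, 1.0, 0.001, 0.001]
contact_force: [-0.7, 2.0, 5.5]
gripper_width: 13.1
grasp_force: 59.3
```

```bash
python3 -m pendant '[[0,-0.0015,0,0,0,0,0],[0,-0.0015,0,0,0,0,0],[0,0,0,0,0,0,0]]'; python3 -m pendant '[[0,-0.0015,0,0,0,0,0],[0,-0.0015,0,0,0,0,0],[0,0,0,0,0,0,0]]';python3 -m pendant '[[0,-0.0015,0,0,0,0,0],[0,-0.0015,0,0,0,0,0],[0,0,0,0,0,0,0]]'
```

```text
clock: 12.95
position: [546.5, 106.8, 129.9]
ee_rot: [0.0, 1.0, -0.001, -0.001]
contact_force: [0.1, 0.3, 0.0]
gripper_width: 13.3
grasp_force: 58.6
clock: 13.25
position: [546.9, 103.9, 130.3]
ee_rot: [0.0, 1.0, -0.0, -0.001]
contact_force: [-0.2, 0.5, -0.8]
gripper_width: 13.5
grasp_force: 58.6
clock: 13.55
position: [547.3, 101.2, 130.8]
ee_rot: [0.0, 1.0, -0.0, -0.0]
contact_force: [-1.4, 0.3, -1.2]
gripper_width: 13.1
grasp_force: 58.6
```

The pin dropped into the well at y≈108. Now I press the release down.

```bash
python3 -m pendant '[[0,0,0.001,0,0,0,0],[0,0,0.001,0,0,0,0],[0,0,0.001,0,0,0,0],[0,0,0.001,0,0,0,0],[0,0,0,0,0,0,0]]'; python3 -m pendant '[[0,0,0.001,0,0,0,0],[0,0,0.001,0,0,0,0],[0,0,0,0,0,0,0]]';python3 -m pendant '[[0,0,0.001,0,0,0,0],[0,0,0.001,0,0,0,0],[0,0,0,0,0,0,0]]'
```

```text
clock: 14.05
position: [547.4, 101.5, 127.1]
ee_rot: [-0.0, 1.0, -0.0, 0.0]
contact_force: [-0.6, 0.3, 2.5]
gripper_width: 13.2
grasp_force: 58.9
clock: 14.35
position: [547.4, 101.5, 124.9]
ee_rot: [-0.0, 1.0, -0.0, 0.0]
contact_force: [-0.9, -0.4, 3.0]
gripper_width: 13.2
grasp_force: 59.0
clock: 14.65
position: [547.4, 101.5, 122.9]
ee_rot: [-0.0, 1.0, 0.0, 0.0]
contact_force: [-1.4, -0.7, 3.4]
gripper_width: 13.1
grasp_force: 59.2
```

```bash
python3 -m pendant '[[0,0,0.001,0,0,0,0],[0,0,0.0005,0,0,0,0],[0,0,0,0,0,0,0]]'; python3 -m pendant '[[0,0,0.0005,0,0,0,0],[0,0,0,0,0,0,0]]';python3 -m pendant '[[0,0,0.0005,0,0,0,0],[0,0,0,0,0,0,0]]'
```

```text
clock: 14.95
position: [547.5, 101.5, 121.7]
ee_rot: [-0.0, 1.0, -0.0, 0.0]
contact_force: [-1.9, -0.6, 5.4]
gripper_width: 13.2
grasp_force: 59.5
clock: 15.15
position: [547.6, 101.4, 121.6]
ee_rot: [-0.0, 1.0, -0.0, 0.0]
contact_force: [-2.2, -0.7, 7.7]
gripper_width: 13.4
grasp_force: 59.8
clock: 15.35
position: [547.6, 101.4, 121.5]
ee_rot: [-0.0, 1.0, -0.0, 0.0]
contact_force: [-2.5, -0.6, 9.6]
gripper_width: 12.8
grasp_force: 60.1
```

```bash
python3 -m pendant '[[0,0.002,0,0,0,0,0],[0,0.002,0,0,0,0,0],[0,0.002,0,0,0,0,0],[0,0.002,0,0,0,0,0],[0,0.002,0,0,0,0,0],[0,0.002,0,0,0,0,0],[0,0.002,0,0,0,0,0]]'; python3 -m pendant '[[0,0.002,0,0,0,0,0],[0,0.002,0,0,0,0,0],[0,0.002,0,0,0,0,0],[0,0.002,0,0,0,0,0],[0,0.002,0,0,0,0,0]]'
```

```text
clock: 16.05
position: [547.6, 115.0, 121.6]
ee_rot: [-0.0, 1.0, -0.001, 0.0]
contact_force: [-2.4, -2.1, 9.2]
gripper_width: 13.2
grasp_force: 60.0
clock: 16.55
position: [547.6, 125.0, 121.6]
ee_rot: [-0.0, 1.0, -0.0, 0.0]
contact_force: [-2.0, -2.6, 9.8]
gripper_width: 13.5
grasp_force: 60.0
```

Drawer is moving with ~2.5 N. I carry on.

```bash
python3 -m pendant '[[0,0.003,0,0,0,0,0],[0,0.003,0,0,0,0,0],[0,0.003,0,0,0,0,0],[0,0.003,0,0,0,0,0],[0,0.003,0,0,0,0,0],[0,0.003,0,0,0,0,0],[0,0.003,0,0,0,0,0],[0,0.003,0,0,0,0,0]]'; python3 -m pendant '[[0,0.003,0,0,0,0,0],[0,0.003,0,0,0,0,0],[0,0.003,0,0,0,0,0],[0,0.003,0,0,0,0,0],[0,0.003,0,0,0,0,0],[0,0.003,0,0,0,0,0]]'; python3 -m pendant '[[0,0.002,0,0,0,0,0],[0,0.002,0,0,0,0,0],[0,0.002,0,0,0,0,0],[0,0,0,0,0,0,0]]'
```

```text
clock: 17.35
position: [547.6, 149.1, 121.6]
ee_rot: [-0.0, 1.0, -0.001, 0.0]
contact_force: [-2.3, -3.1, 10.3]
gripper_width: 13.1
grasp_force: 60.0
clock: 17.95
position: [547.6, 167.1, 121.6]
ee_rot: [-0.0, 1.0, -0.001, 0.0]
contact_force: [-2.7, -1.9, 9.7]
gripper_width: 13.1
grasp_force: 60.0
clock: 18.35
position: [547.7, 172.9, 121.6]
ee_rot: [-0.001, 1.0, -0.001, 0.0]
contact_force: [-1.7, -2.5, 10.1]
gripper_width: 12.9
grasp_force: 60.0
```

```bash
python3 -m pendant '[[0,0.001,0,0,0,0,0],[0,0.001,0,0,0,0,0],[0,0.001,0,0,0,0,0],[0,0,0,0,0,0,0]]'; python3 -m pendant '[[0,0.001,0,0,0,0,0],[0,0.001,0,0,0,0,0],[0,0,0,0,0,0,0]]'; python3 -m pendant '[[0,0.001,0,0,0,0,0],[0,0.001,0,0,0,0,0],[0,0,0,0,0,0,0]]'
```

```text
clock: 18.75
position: [547.9, 175.6, 121.6]
ee_rot: [-0.0, 1.0, -0.001, 0.001]
contact_force: [-1.0, -3.3, 9.6]
gripper_width: 13.3
grasp_force: 59.9
clock: 19.05
position: [548.0, 177.5, 121.6]
ee_rot: [-0.0, 1.0, -0.001, 0.001]
contact_force: [-0.3, -5.2, 9.6]
gripper_width: 13.1
grasp_force: 59.8
clock: 19.35
position: [547.9, 178.9, 121.6]
ee_rot: [-0.001, 1.0, -0.001, 0.0]
contact_force: [-0.0, -5.5, 10.4]
gripper_width: 13.3
grasp_force: 60.0
```

```bash
python3 -m pendant '[[0,0.001,0,0,0,0,0],[0,0.001,0,0,0,0,0],[0,0,0,0,0,0,0]]'; python3 -m pendant '[[0,0.001,0,0,0,0,0],[0,0.001,0,0,0,0,0],[0,0,0,0,0,0,0]]'
```

```text
clock: 19.65
position: [547.9, 179.5, 121.7]
ee_rot: [-0.001, 1.0, -0.003, -0.0]
contact_force: [1.7, -9.6, 10.3]
gripper_width: 13.0
grasp_force: 60.3
clock: 19.95
position: [547.8, 180.1, 121.6]
ee_rot: [-0.001, 1.0, -0.004, -0.001]
contact_force: [2.9, -14.5, 10.8]
gripper_width: 13.4
grasp_force: 60.7
```

Hard stop reached (14.5 N). I relax sideways, lift out and check.

```bash
python3 -m pendant '[[0,-0.003,0,0,0,0,0],[0,-0.0015,-0.001,0,0,0,0],[0,0,-0.005,0,0,0,0],[0,0,-0.01,0,0,0,0],[0,0,-0.015,0,0,0,0],[0,0,-0.02,0,0,0,0],[0,0,-0.02,0,0,0,0],[0,0,-0.015,0,0,0,0],[0,0,0,0,0,0,0]]'; python3 -m pendant '[[0,-0.03,0,0,0,0,0],[0,-0.045,0,0,0,0,0],[0,-0.045,0,0,0,0,0],[0.002,-0.045,0,0,0,0,0],[0.002,-0.045,0,0,0,0,0],[0.002,-0.045,0,0,0,0,0],[0.002,-0.045,0,0,0,0,0],[0.002,-0.045,0,0,0,0,0],[0,-0.045,0,0,0,0,0],[0,-0.045,0,0,0,0,0],[0,-0.035,0,0,0,0,0],[0,-0.01,0,0,0,0,0]]'; python3 -m pendant '[[0,0,0,0,0,0,0],[0,0,0,0,0,0,0],[0,0,0,0,0,0,0]]'
python3 - <<'E'
from bench import arm
import cv2,pickle,numpy as np
s=arm.read_state();print(s["contact_force"],s["position"])
d=arm.get_image("side");pickle.dump(d,open("s5.pkl","wb"));t=arm.get_image("top");pickle.dump(t,open("t5.pkl","wb"))
a=cv2.resize(d["image"][140:300,195:315],(450,600),interpolation=cv2.INTER_CUBIC);b=cv2.resize(t["image"][170:250,150:270],(340,600//2))
c=np.zeros((600,340,3),np.uint8);c[:300]=b
cv2.imwrite("pics/s5.png",cv2.hconcat([a,c])[:,:,::-1])
E
```

```text
clock: 20.85
position: [548.2, 181.5, 208.7]
ee_rot: [-0.0, 1.0, 0.002, 0.002]
contact_force: [-0.3, -0.6, -0.4]
gripper_width: 13.3
grasp_force: 58.8
clock: 22.05
position: [536.7, -302.4, 204.4]
ee_rot: [0.002, 1.0, 0.001, -0.001]
contact_force: [0.1, 0.1, -0.7]
gripper_width: 13.1
grasp_force: 58.8
clock: 22.35
position: [537.5, -298.5, 206.1]
ee_rot: [-0.001, 1.0, 0.0, -0.0]
contact_force: [-0.1, 0.6, 0.4]
gripper_width: 13.7
grasp_force: 58.8
[-0.09183453  0.62793717  0.40308713] [ 537.50150933 -298.48541599  206.10809575]
```

View pics/s5.png

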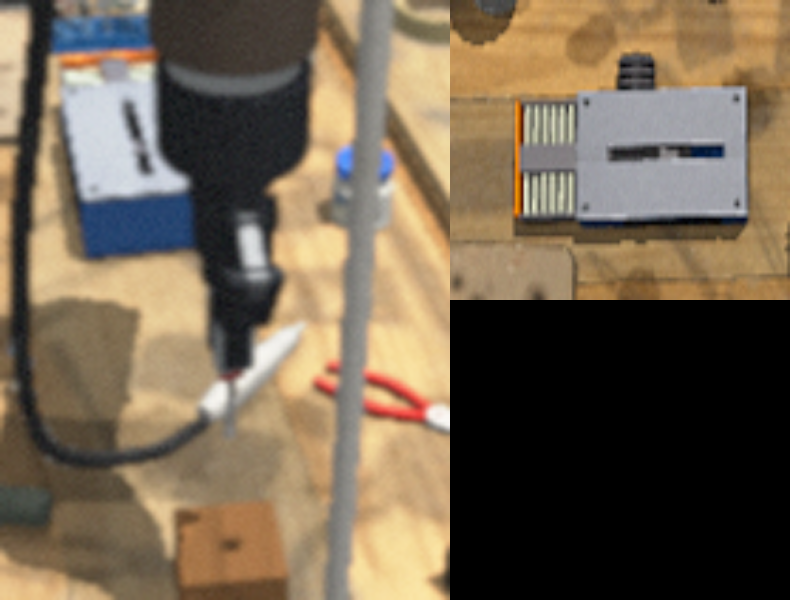

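The drawer stands out about 62/170×190 ≈ 69 mm. The pin is straight, and the hole is at crop (232,544). I line up over the hole.

```bash
python3 -m pendant '[[0.0005,-0.0085,0,0,0,0,0],[0,0,0.02,0,0,0,0],[0,0,0.02,0,0,0,0],[0,0,0.015,0,0,0,0],[0,0,0.006,0,0,0,0],[0,0,0,0,0,0,0],[0,0,0,0,0,0,0],[0,0,0,0,0,0,0]]'; python3 -m pendant '[[0,0,0,0,0,0,0],[0,0,0,0,0,0,0]]';python3 - <<'E'
from bench import arm
import pickle
from h import *
s=arm.read_state();print(s["position"])
d=arm.get_image("side");pickle.dump(d,open("s6.pkl","wb"))
cv2.imwrite("pics/s6.png",cv2.resize(d["image"][235:305,225:295],(560,560),interpolation=cv2.INTER_CUBIC)[:,:,::-1])
for p in([537,-307.5,65],[537,-307.5,52]):print((proj(d,p)-[225,235])*8)
E
```

```text
clock: 23.25
position: [537.5, -308.8, 146.5]
ee_rot: [-0.0, 1.0, -0.0, 0.001]
contact_force: [0.3, 0.3, -0.5]
gripper_width: 12.9
grasp_force: 58.9
clock: 23.45
position: [537.1, -308.6, 145.9]
ee_rot: [-0.0, 1.0, -0.0, 0.001]
contact_force: [0.1, 0.3, -0.2]
gripper_width: 13.2
grasp_force: 58.9
[ 537.05617429 -308.61328282  145.92451862]
[248.19548627 364.53987359]
[247.7628049  399.60601141]
```

View pics/s6.png

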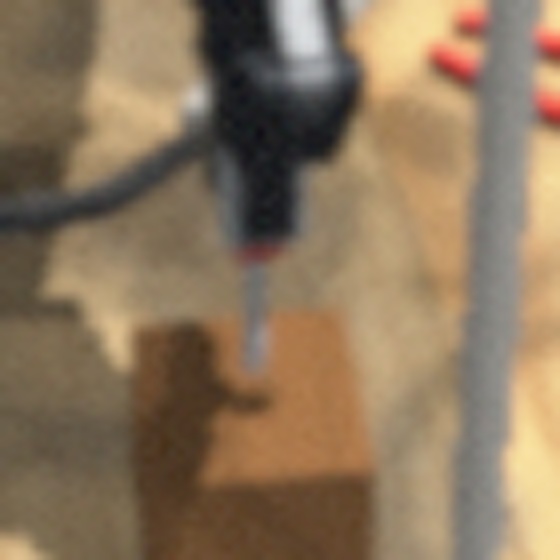

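The tip at (256,368) sits just above the hole at (252,398), within about 1–2 mm. I go down gently.

```bash
python3 -m pendant '[[0.0003,0.001,0.005,0,0,0,0],[0,0,0.005,0,0,0,0],[0,0,0.003,0,0,0,0],[0,0,0,0,0,0,0]]'; python3 -m pendant '[[0,0,0.002,0,0,0,0],[0,0,0.002,0,0,0,0],[0,0,0.002,0,0,0,0],[0,0,0,0,0,0,0]]'
```

```text
clock: 23.9
position: [536.1, -307.4, 131.3]
ee_rot: [-0.0, 1.0, 0.0, -0.001]
contact_force: [-0.2, -0.6, -0.7]
gripper_width: 13.3
grasp_force: 58.9
clock: 24.3
position: [536.4, -307.5, 126.0]
ee_rot: [0.0, 1.0, 0.0, -0.0]
contact_force: [0.6, 1.2, -0.5]
gripper_width: 13.2
grasp_force: 58.9
```

In the hole with no load. The rest of the way down, to TCP z≈88.

```bash
python3 -m pendant '[[0,0,0.008,0,0,0,0],[0,0,0.01,0,0,0,0],[0,0,0.01,0,0,0,0],[0,0,0.005,0,0,0,0],[0,0,0,0,0,0,0],[0,0,0,0,0,0,0]]'; python3 -m pendant '[[0,0,0.002,0,0,0,0],[0,0,0.002,0,0,0,0],[0,0,0.001,0,0,0,0],[0,0,0,0,0,0,0],[0,0,0,0,0,0,0]]'
```

```text
clock: 24.9
position: [536.3, -307.4, 92.8]
ee_rot: [-0.0, 1.0, 0.0, -0.001]
contact_force: [0.6, 1.2, -2.6]
gripper_width: 13.2
grasp_force: 59.0
clock: 25.4
position: [536.8, -307.5, 88.5]
ee_rot: [-0.0, 1.0, -0.0, 0.0]
contact_force: [0.1, 3.3, -0.1]
gripper_width: 13.6
grasp_force: 59.0
```

```bash
python3 -m pendant '[[0,0,0.0005,0,0,0,0],[0,0,0,0,0,0,0.016],[0,0,0,0,0,0,0.02],[0,0,0,0,0,0,0.03],[0,0,0,0,0,0,0.06],[0,0,0,0,0,0,0.0854],[0,0,0,0,0,0,0.0854],[0,0,0,0,0,0,0.0854],[0,0,0,0,0,0,0.0854]]'; python3 -m pendant '[[0,0,-0.01,0,0,0,0.0854],[0,0,-0.03,0,0,0,0.0854],[0,0,-0.04,0,0,0,0.0854],[0,0,-0.04,0,0,0,0.0854],[0,0,-0.04,0,0,0,0.0854],[0,0,-0.02,0,0,0,0.0854],[0,0.03,0,0,0,0,0.0854],[0,0.03,0,0,0,0,0.0854],[0,0.03,0,0,0,0,0.0854],[0,0,0,0,0,0,0.0854],[0,0,0,0,0,0,0.0854],[0,0,0,0,0,0,0.0854]]'
python3 - <<'E'
from bench import arm
import cv2,numpy as np
d=arm.get_image("side");t=arm.get_image("top")
a=cv2.resize(d["image"][140:320,195:345],(500,600),interpolation=cv2.INTER_CUBIC);b=cv2.resize(t["image"][170:250,150:270],(300,200))
c=np.zeros((600,300,3),np.uint8);c[:200]=b;c[200:400]=cv2.resize(t["image"][170:250,300:420],(300,200))
cv2.imwrite("pics/s7.png",cv2.hconcat([a,c])[:,:,::-1])
E
```

```text
clock: 26.3
position: [536.6, -307.6, 87.8]
ee_rot: [-0.0, 1.0, -0.0, 0.0]
contact_force: [0.3, 0.5, 0.5]
gripper_width: 85.4
grasp_force: 0.0
clock: 27.5
position: [536.6, -218.1, 268.2]
ee_rot: [0.0, 1.0, -0.0, 0.0]
contact_force: [-0.5, -1.3, -0.2]
gripper_width: 85.1
grasp_force: 0.0
```

View pics/s7.png

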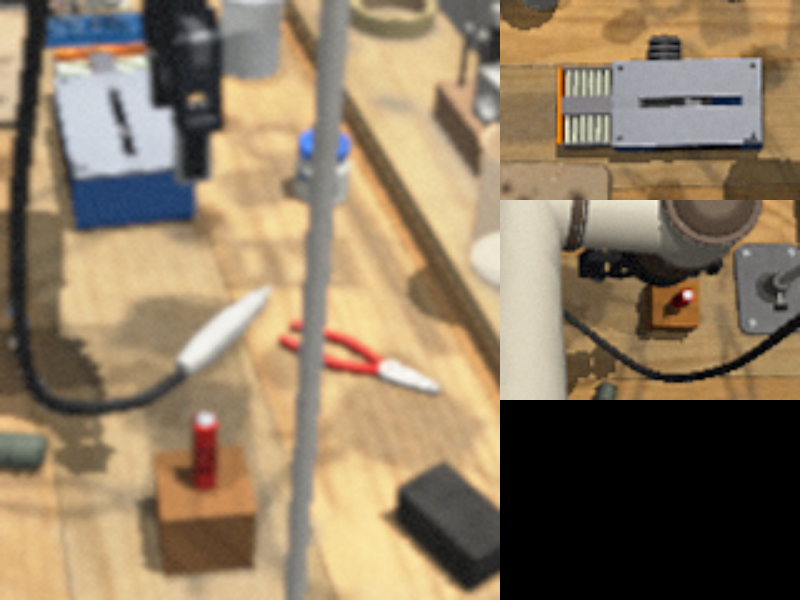

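The pin stands upright and fully in the stand (crop (204,450)), the drawer is out, and the bystanders are untouched. Handing in.

```bash
python3 -c "
from bench import arm;print(arm.job_done())"
```

```text
the job is handed in; nothing more can be done
None
```

I handed the job in at about 28 s of the 54 s limit: the drawer is out to its stop (about 69 mm in the top view), the pin tool is back upright and fully down in its stand, and the jars and pliers look unmoved in the last pictures; the hand-in returned no verdict.

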